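# Last sauce jar in, lid on the pan

### The arm

A 6-joint arm with a two-finger parallel gripper is mounted at the origin on the work surface. World frame = base frame: x ahead of the robot, y to its left, z up, the work surface at z = 0. Lengths are in m, angles in rad, forces in N, time in s.
With the tool pointing down it reaches from about 0.425 to 1.125 m from the base axis. Payload 14.9 kg.
Tool frame: the origin (TCP) lies at the very end of the fingers, on their centre line; the grasp point (between the pads) lies 19 mm behind it; z points along the fingers, x is the direction in which the jaws open and shut, and the axes are right-handed (so a half turn about z gives the same grasp; the last joint's range is limited). The gripper opens to 91 mm and grips with 3 to 60 N. Pads are 32 mm wide; open, the fingers measure 118 mm over their backs; the gripper's body (76 mm by 178 mm) begins 60 mm behind the grasp point.
Start: joints at [1.123, 0.379, 1.734, -0, 1.028, -0.033], TCP at [0.282, 0.641, 0.214] pointing down, gripper open.
Joint ranges: [-2.77, 2.77], [-0.74, 2.19], [0, 2.66], [-1.06, 4.2], [0.31, 2.87], [-3.08, 3.08]. Speed limits (rad/s): [1.89, 1.89, 2.39, 3.14, 3.14, 3.14].

### API

Orientations are given as a unit quaternion [x, y, z, w].
In Python, from station import * gives the robot as it stands. The module is installed in compiled form; this text tells all that it offers.
- The arm moves only by the tool step_arm, never from a script. Its argument "commands" is one flat list of numbers, 5 for each row, row after row: the opening in per cent of the stroke, from 0 (shut) to 100 (fully open), then the shift along the tool's x, y, z in m, then the turn about the tool's z in rad. In form: [jaw, tx, ty, tz, yaw, jaw, tx, ty, tz, yaw, ...]. A call has 1 to 10 rows; each row shifts and turns the commanded pose from where the row before left it, along the tool's axes as they then stand; what a row does not reach is not made up. A row lasts 1/12 s, in which the tool goes at most 41.7 mm and 7.16 degrees, less where a joint would pass 70% of its speed; a pose out of reach is approached as far as the arm can. A call with a gripper value outside its range is refused whole. The fingers move at their own pace and stop on an object; "grip_force" is the grip in N (left out, the last holds). Time passes only in rows, so rows that do not move let the fingers close. It gives the time, the measured TCP pose, the force and the opening at its end, in the units of the state.
- read_state(): the state, without advancing time (a new reading comes with each control period).
- read_camera(name): name is "scene" or "top" or "wrist"; returns a dict with "image" (480x640x3 uint8, red, green, blue), "mtx" (3x3 intrinsics, pixels), "distortion" ([k1, k2, p1, p2, k3] as OpenCV has them; the pictures are not rectified), "origin" and "rotation" of the camera in the world. Camera axes: x right, y down, z forward; pixel columns grow to the right and rows downward; lengths in m; the calibration is good to about 2 mm. A picture is of the moment at which its call begins. There is no depth.
- finish_job(): hands the job in, once; it reports no verdict.
The state is a dict: "t": time; "joint_pos": joint angles; "qd": joint speeds; "joint_efforts": joint torques, N m; "ee_pos": TCP position; "orientation": TCP orientation; "ft_force": force on the tool from outside, world axes, zero at the start; "ft_torque": the same for the moment, N m; "opening": opening from 0.0 (shut) to 1.0 (fully open).
Only numpy, scipy, OpenCV 4.12 (cv2) and the standard library are available. Lean on these libraries where they do the work, as an engineer would, in place of code of your own. Each camera call takes 0.05 s, during which the arm holds its last target.

### The job

Stand the last red-capped sauce jar from the counter upright in the steel pan that holds the other red-capped jars. Then close that pan: lay the rectangular steel lid squarely over it so that it lies flat on the rim all round. Set both down, do not drop them.

Things in the scene. Friction and masses are not known exactly. Their poses are not given: they have to be found in the camera images.
- jar: Loose red-capped sauce jar standing on the counter: upright cylinder, 40 mm diameter, 56 mm tall, about 0.1 kg, brownish red with a pale band. Origin at the centre of its underside, z up. A green-capped jar of the same size is not wanted.
- pan: Fixed steel pan holding two red-capped jars (another pan holds green-capped ones). Origin: centre of underside, on the counter; x along its long side. Rim 176 x 108 mm, 68 mm high; mouth 156 (x) x 88 (y) mm; floor 3 mm up. Its two jars (40 x 56 mm) stand at x = -56 mm, y = +/-21.5 mm; the floor is free from x = -36 to +78 mm: a jar at x = +25, y = 0 has finger room on its two x sides.
- lid: Loose flat blue-grey steel lid on the counter, 200 (x) x 132 (y) mm, 5 mm thick, about 0.35 kg, no lip. Origin: centre of its underside, z up. Black bar handle above its middle, along x: 90 mm long, 16 mm wide, 32 to 48 mm above the underside, on posts at x = +/-35 mm; pinch it across y. Either way round fits; it rests on the pan's rim, centred. Not the round pot lid.

How it is judged:
On the way, in this order (a step that is already met when the one before it is completed fails the run):
1. the red-capped jar stands in the pan of red-capped jars, let go, pan still open (x of jar in the frame of pan between -0.08 and 0.08 m and y of jar in the frame of pan between -0.05 and 0.05 m and z of jar in the frame of pan below 0.015 m and angle between jar's own z axis and vertical below 0.26 rad and contact force between the fingers and jar below 0.1 N and linear speed of jar below 0.03 m/s and horizontal distance between lid and pan above 0.1 m), for 0.2 s.
2. the lid lies on that pan (horizontal distance between lid and pan below 0.015 m and z of lid in the frame of pan between 0.062 and 0.074 m and angle between the x axis of lid and the x axis of pan, either way round below 0.175 rad and angle between lid's own z axis and vertical below 0.07 rad), for 0.2 s.
At the end, for the whole second after the job is handed in: The red-capped jar stands (within 15 degrees) in the pan of red-capped jars; the rectangular lid lies flat on that rim (height within 6 mm, tilt under 4 degrees), centred within 15 mm, its long side within 10 degrees of the pan's; both let go and at rest (all of step 2 and x of jar in the frame of pan between -0.08 and 0.08 m and y of jar in the frame of pan between -0.05 and 0.05 m and z of jar in the frame of pan below 0.015 m and angle between jar's own z axis and vertical below 0.26 rad and contact force between the fingers and lid below 0.1 N and contact force between the fingers and jar below 0.1 N and linear speed of each of lid, jar below 0.03 m/s and angular speed of lid below 0.3 rad/s); the robot touches nothing.
It fails at once if the lid is dropped (falls more than about 2 to 3 cm) (linear speed of lid above 0.7 m/s and contact force between the fingers and lid below 0.1 N).
It fails at once if the jar is dropped (falls more than about 2 to 3 cm) (linear speed of jar above 0.7 m/s and contact force between the fingers and jar below 0.1 N).
It also fails if it takes over 54 s, if anything falls off the work surface, if the arm or the gripper's body presses on something with over 40 N, if the wrist force passes 120 N, or if a joint passes its speed limit or range.

## Working session

There is one attempt and no reset: what is moved stays moved. The work goes in short steps, Python scripts to look and compute and a tool call to move; the robot and the scene stay as the last step left them, time stands still between calls to the robot, and variables do not carry over. Pictures are saved under pics/ and viewed, and the job is handed in when it is done.

Besides the shell and the picture viewer there is one more tool, called after ">>>" as name(argument=value, ...), one argument or row to a line, values as JSON. step_arm: Moves the arm, as the interface text tells. Its arguments: {"type":"object","properties":{"commands":{"type":"array"},"grip_force":{"type":"number"}},"required":["commands"]}

```bash
mkdir -p pics; python3 - <<'E'
from station import *
import cv2
for n in ["scene","top","wrist"]:
    c=read_camera(n); cv2.imwrite(f"pics/{n}0.png",c["image"][:,:,::-1]); print(n,c["mtx"].tolist(),c["distortion"],c["origin"],c["rotation"])
print(read_state())
E
```

```text
scene [[616.3524878762032, 0.0, 316.93191650278874], [0.0, 616.3524878762032, 236.6929092107982], [0.0, 0.0, 1.0]] [-0.18805365  0.          0.          0.          0.        ] [ 1.74448717 -0.23230683  0.90240787] [ 0.67716876  0.57857609 -0.30373177 -0.33828863]
top [[501.11068405249785, 0.0, 318.06547636631717], [0.0, 501.11068405249785, 242.09933539559304], [0.0, 0.0, 1.0]] [-0.08854475  0.          0.          0.          0.        ] [ 0.50215595 -0.08430391  1.12051015] [ 0.70991435 -0.70302845  0.01762808 -0.03823436]
wrist [[357.0966077712498, 0.0, 322.03272886846906], [0.0, 357.0966077712498, 241.84960985570555], [0.0, 0.0, 1.0]] [-0.00865607  0.          0.          0.          0.        ] [0.21726089 0.66880803 0.38310605] [0.83051926 0.54229725 0.06921032 0.10658975]
{'t': 0.15, 'joint_pos': array([ 1.12270568e+00,  3.79313225e-01,  1.73464259e+00,  1.21455014e-05,
        1.02850395e+00, -3.33121691e-02]), 'qd': array([-0.0015759 , -0.00242305, -0.00289897,  0.00135515, -0.00093539,
       -0.00068521]), 'joint_efforts': array([ 1.21442328e-03, -7.64110422e+01, -4.34655154e+01,  6.51316065e-02,
        4.08961892e-02, -4.45181138e-05]), 'ee_pos': array([0.28196977, 0.64036533, 0.21342337]), 'orientation': array([ 8.37553782e-01,  5.46354714e-01, -3.73508070e-04,  2.20203178e-04]), 'ft_force': array([0.72172374, 0.66708479, 0.07554571]), 'ft_torque': array([-0.01595848, -0.01548435,  0.02847136]), 'opening': 1.001363634424219}
```

View pics/top0.png

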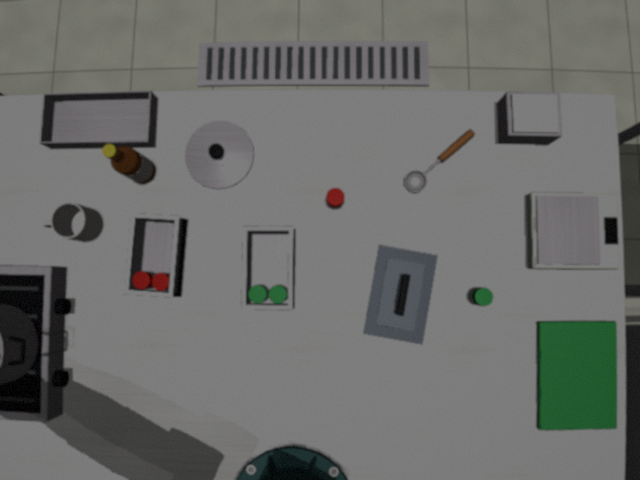

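View pics/scene0.png

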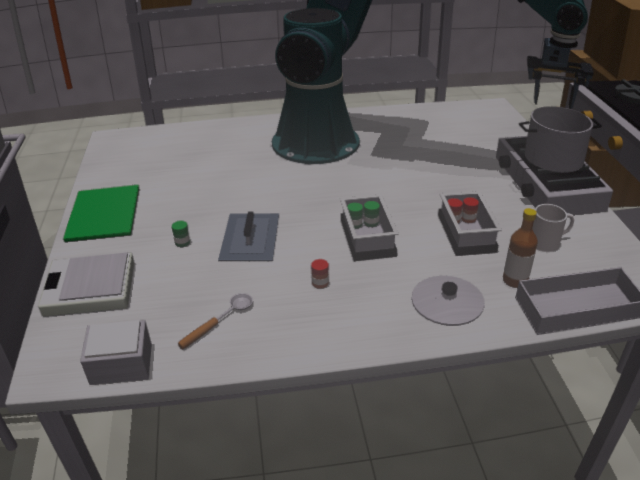

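View pics/wrist0.png

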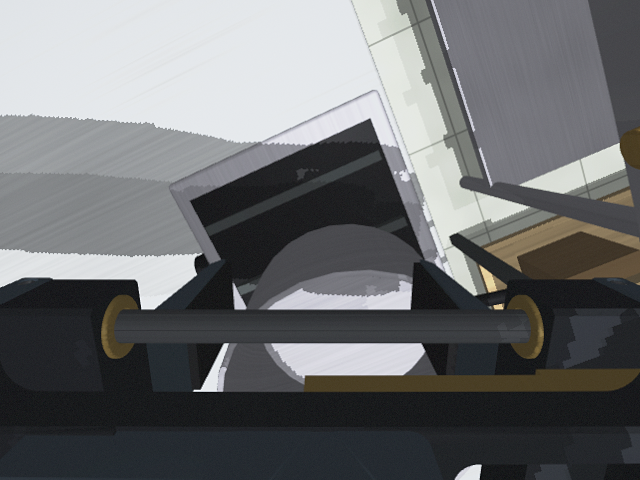

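The top view shows the pan with red caps near (155,255), the loose red jar at (335,198), and the lid with its bar at (402,295). The wrist view shows the gripper above the pot, so I lift before travelling. Next I enlarge the crops.

```bash
python3 - <<'E'
import cv2
im=cv2.imread("pics/top0.png"); sc=cv2.imread("pics/scene0.png")
def crop(i,u0,v0,u1,v1,s,n):
    c=cv2.resize(i[v0:v1,u0:u1],None,fx=s,fy=s,interpolation=cv2.INTER_CUBIC)
    c=cv2.convertScaleAbs(c,alpha=1.6)
    for u in range((u0+9)//10*10,u1,10): cv2.putText(c,str(u),(int((u-u0)*s),10),0,.35,(0,255,255),1); cv2.line(c,(int((u-u0+.5)*s),12),(int((u-u0+.5)*s),18),(0,255,255),1)
    for v in range((v0+9)//10*10,v1,10): cv2.putText(c,str(v),(0,int((v-v0)*s)+4),0,.35,(0,255,255),1); cv2.line(c,(24,int((v-v0+.5)*s)),(30,int((v-v0+.5)*s)),(0,255,255),1)
    cv2.imwrite(n,c)
crop(im,115,205,200,305,6,"pics/tpan.png")
crop(im,320,180,450,350,3.5,"pics/tlid.png")
crop(sc,425,180,510,260,7,"pics/span.png")
crop(sc,210,200,340,295,6,"pics/slid.png")
E
```

```text
(no output)
```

View pics/tpan.png

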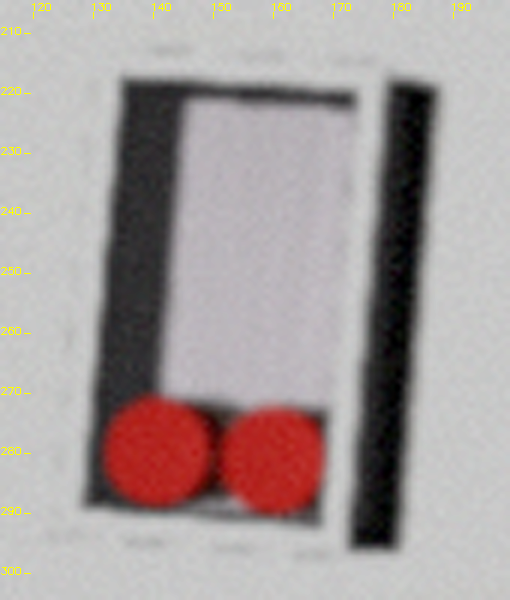

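View pics/tlid.png

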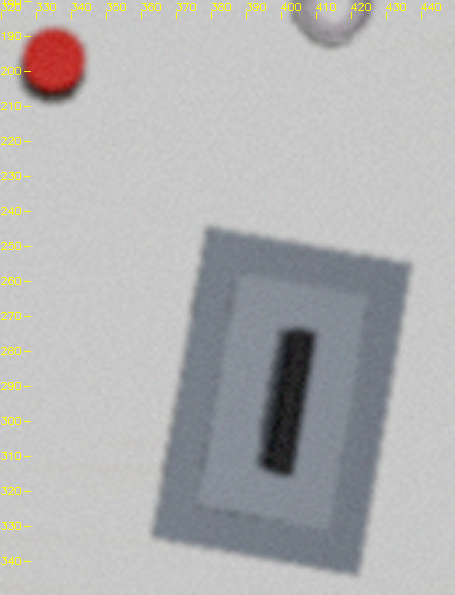

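View pics/span.png

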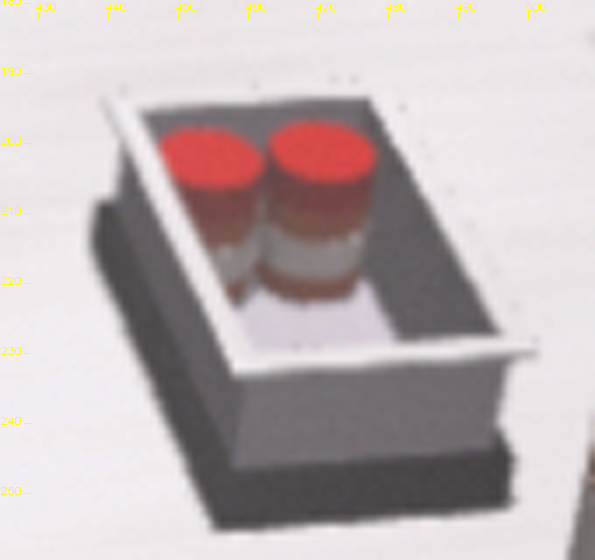

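View pics/slid.png

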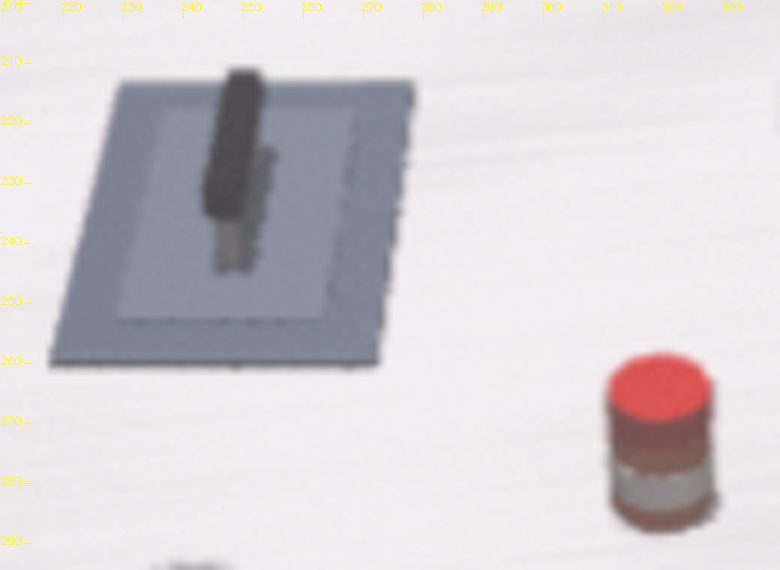

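The crops give these corners in the top view: mouth (134.8,217.2), (174,219.5), (168.2,291.8), (128.5,288.8), and lid (378.6,244.4), (437.2,254.9), (421.8,343.8), (362.9,332.9). The jar cap centre is at (335.1,196.9) in the top view and (319.5,263.8) in the scene view. Now I solve for the poses.

```bash
cat > h.py <<'E'
import numpy as np, cv2
from scipy.spatial.transform import Rotation as R
from scipy.optimize import least_squares
CAM={"scene":(616.3524878762032,316.93191650278874,236.6929092107982,-0.18805365,[1.74448717,-0.23230683,0.90240787],[0.67716876,0.57857609,-0.30373177,-0.33828863]),
"top":(501.11068405249785,318.06547636631717,242.09933539559304,-0.08854475,[0.50215595,-0.08430391,1.12051015],[0.70991435,-0.70302845,0.01762808,-0.03823436])}
def setup(n):
    f,cx,cy,k,o,q=CAM[n]; return np.array([[f,0,cx],[0,f,cy],[0,0,1.]]),np.array([k,0,0,0,0]),np.array(o),R.from_quat(q)
def proj(n,P):
    K,d,o,r=setup(n); Pc=r.inv().apply(np.atleast_2d(P)-o)
    return cv2.projectPoints(Pc,np.zeros(3),np.zeros(3),K,d)[0].reshape(-1,2)
def ray(n,uv,z):
    K,d,o,r=setup(n); p=cv2.undistortPoints(np.array(uv,float).reshape(-1,1,2),K,d).reshape(-1,2)
    D=r.apply(np.c_[p,np.ones(len(p))]); return o+D*((z-o[2])/D[:,2])[:,None]
def fit(obs,x0): # obs: list of (cam, local Nx3, uv Nx2)
    def w(x,L):
        c,s=np.cos(x[2]),np.sin(x[2]); L=np.array(L,float); return np.c_[x[0]+c*L[:,0]-s*L[:,1],x[1]+s*L[:,0]+c*L[:,1],L[:,2]]
    f=lambda x:np.concatenate([(proj(n,w(x,L))-uv).ravel() for n,L,uv in obs])
    s=least_squares(f,x0); return s.x,f(s.x).round(1)
E
cat > a.py <<'E'
from h import *
m=[(134.8,217.2),(174,219.5),(168.2,291.8),(128.5,288.8)]
W=ray("top",m,.068); print("mouth",W.round(4).tolist()); print([np.linalg.norm(W[i]-W[i-1]).round(4) for i in range(4)],W.mean(0))
l=[(378.6,244.4),(437.2,254.9),(421.8,343.8),(362.9,332.9)]
L=ray("top",l,.005); print("lid",L.round(4).tolist(),[np.linalg.norm(L[i]-L[i-1]).round(4) for i in range(4)],L.mean(0))
s=[(229.5,213.2),(278.7,213.2),(272.8,260.7),(217.8,260.3)]
print("lid scene",ray("scene",s,.005).mean(0))
h=[(320+284/3.5-.5,180+329/3.5-.5),(320+316/3.5-.5,180+333/3.5-.5),(320+293/3.5-.5,180+476/3.5-.5),(320+260/3.5-.5,180+468/3.5-.5)]
print("handle",ray("top",h,.048).mean(0))
print("jar",ray("top",[(335.1,196.9)],.056),ray("scene",[(319.5,263.8)],.056))
print("panjars",ray("top",[(140.8,279.8),(160,281.2)],.059),ray("scene",[(454.5,202),(471,201.5)],.059))
# pan fit: x axis away from jars (image down = jars)
ex=(W[0]+W[1]-W[2]-W[3]); ey0=np.arctan2(ex[1],ex[0]); print("pan yaw",ey0)
# local order: TL,TR at +x ; image left side = which y? determine
e=(W[0]-W[1]); sg=np.sign(-np.sin(ey0)*e[0]+np.cos(ey0)*e[1]); print(sg)
loc=np.array([(.078,.044*sg,.068),(.078,-.044*sg,.068),(-.078,-.044*sg,.068),(-.078,.044*sg,.068)])
print("top only",fit([("top",loc,m)],[*W.mean(0)[:2],ey0]))
rl=np.array([(.088,.054*sg,.068),(.088,-.054*sg,.068),(-.088,-.054*sg,.068)])
rs=[(501.4,229.5),(458.1,233.1),(439.1,193.5)]
print("scene",fit([("scene",rl,rs)],[*W.mean(0)[:2],ey0]))
print("both",fit([("top",loc,m),("scene",rl,rs)],[*W.mean(0)[:2],ey0]))
ex=L[0]+L[1]-L[2]-L[3]; y=np.arctan2(ex[1],ex[0])
ll=np.array([(.1,.066,.005),(.1,-.066,.005),(-.1,-.066,.005),(-.1,.066,.005)])
print("lid top",fit([("top",ll,l)],[*L.mean(0)[:2],y]))
E
python3 a.py
```

```text
mouth [[0.6361, 0.3445, 0.068], [0.6314, 0.2572, 0.068], [0.4765, 0.2648, 0.068], [0.4814, 0.3525, 0.068]]
[np.float64(0.1549), np.float64(0.0875), np.float64(0.1551), np.float64(0.0879)] [0.55635292 0.30477248 0.068     ]
lid [[0.5864, -0.1863, 0.005], [0.5641, -0.3168, 0.005], [0.3677, -0.2822, 0.005], [0.3904, -0.1523, 0.005]] [np.float64(0.1989), np.float64(0.1325), np.float64(0.1994), np.float64(0.1319)] [ 0.47713393 -0.23442423  0.005     ]
lid scene [ 0.48263899 -0.23399545  0.005     ]
handle [ 0.47736697 -0.23213491  0.048     ]
jar [[ 0.6839777  -0.08831449  0.056     ]] [[ 0.68801932 -0.08766859  0.056     ]]
panjars [[0.50108325 0.32938049 0.059     ]
 [0.49873093 0.28658597 0.059     ]] [[0.50233186 0.28683249 0.059     ]
 [0.50719722 0.32959889 0.059     ]]
pan yaw -0.050324178998594905
1.0
top only (array([ 0.55636145,  0.30478057, -0.05120538]), array([-0.1, -0.2,  0.2, -0.3, -0. ,  0.1, -0.1,  0.3]))
scene (array([ 0.5599003 ,  0.30430763, -0.0523511 ]), array([ 0.3,  0.3, -0.1, -0.1, -0.2, -0.2]))
both (array([ 0.55698647,  0.30490028, -0.05019948]), array([-0.2, -0.5,  0.1, -0.6, -0. , -0.2, -0.1,  0. ,  0.2, -0.5, -0.2,
       -0.8, -0.4, -0.8]))
lid top (array([ 0.47714151, -0.23442535, -0.17244155]), array([ 0.1, -0.3, -0.1, -0.1,  0. ,  0.2, -0. ,  0.2]))
```

```bash
cat > plan.py <<'E'
import sys, numpy as np
from station import *
from scipy.spatial.transform import Rotation as R
def st():
    s=read_state(); M=R.from_quat(s["orientation"]).as_matrix(); return s,M
def to(x,y,z,yaw):
    """remaining shift in tool axes (current) and turn about tool z to bring tool x to world yaw (mod pi)"""
    s,M=st(); d=M.T@(np.array([x,y,z])-s["ee_pos"])
    cur=np.arctan2(M[1,0],M[0,0]); dy=-(yaw-cur); dy=(dy+np.pi/2)%np.pi-np.pi/2
    a=R.from_matrix(M)*R.from_euler('z',dy); d2=a.as_matrix().T@(np.array([x,y,z])-s["ee_pos"])
    print("t",round(s["t"],2),"pos",s["ee_pos"].round(4),"yaw",cur.round(3),"tilt",M[:,2].round(3),"j",s["joint_pos"].round(2),"f",s["ft_force"].round(1),"op",round(s["opening"],3))
    print("shift in present axes",d.round(4),"turn",dy.round(3),"shift in turned axes",d2.round(4))
a=[float(v) for v in sys.argv[1:5]]; to(*a)
E
python3 plan.py 0.6855 -0.088 0.16 -0.051
```

```text
t 0.15 pos [0.282  0.6404 0.2134] yaw 1.156 tilt [-0.    -0.001 -1.   ] j [ 1.12  0.38  1.73  0.    1.03 -0.03] f [0.7 0.7 0.1] op 1.001
shift in present axes [-0.5039  0.6628  0.0538] turn 1.207 shift in turned axes [0.4402 0.7068 0.0538]
```

>>> step_arm(
  commands=[100, 0, 0, -0.04, 0, 100, 0, 0, -0.04, 0, 100, -0.024, 0.0315, 0, 0, 100, -0.024, 0.0315, 0, 0, 100, -0.024, 0.0315, 0, 0, 100, -0.024, 0.0315, 0, 0, 100, -0.024, 0.0315, 0, 0, 100, -0.024, 0.0315, 0, 0, 100, -0.024, 0.0315, 0, 0, 100, -0.024, 0.0315, 0, 0],
  grip_force=20,
)

```text
t: 0.98
ee_pos: [0.4358, 0.3615, 0.2939]
orientation: [0.837, 0.546, -0.0, 0.0]
ft_force: [-0.1, 0.1, -0.9]
opening: 1.0
```

>>> step_arm(
  commands=[100, -0.024, 0.0315, 0, 0, 100, -0.024, 0.0315, 0, 0, 100, -0.024, 0.0315, 0, 0, 100, -0.024, 0.0315, 0, 0, 100, -0.024, 0.0315, 0, 0, 100, -0.024, 0.0315, 0, 0, 100, -0.024, 0.0315, 0, 0, 100, -0.024, 0.0315, 0, 0, 100, -0.024, 0.0315, 0, 0, 100, -0.024, 0.0315, 0, 0],
)

```text
t: 1.82
ee_pos: [0.6274, 0.0148, 0.2938]
orientation: [0.838, 0.546, -0.0, -0.0]
ft_force: [-0.1, 0.1, 0.7]
opening: 0.996
```

>>> step_arm(
  commands=[100, 0, 0, 0, 0.12, 100, 0, 0, 0, 0.12, 100, 0, 0, 0, 0.12, 100, 0, 0, 0, 0.12, 100, 0, 0, 0, 0.12, 100, 0, 0, 0, 0.12, 100, 0, 0, 0, 0.12, 100, 0, 0, 0, 0.12, 100, 0, 0, 0, 0.12, 100, 0, 0, 0, 0.12],
)

```text
t: 2.65
ee_pos: [0.6267, 0.0168, 0.2937]
orientation: [1.0, -0.025, -0.0, 0.0]
ft_force: [0.1, -0.7, -0.9]
opening: 1.003
```

```bash
python3 plan.py 0.6855 -0.088 0.16 -0.051
```

```text
t 2.65 pos [0.6267 0.0168 0.2937] yaw -0.05 tilt [-0.001 -0.    -1.   ] j [-0.01  0.18  1.83 -0.    1.13  0.04] f [ 0.1 -0.7 -0.9] op 1.003
shift in present axes [0.064  0.1017 0.1336] turn 0.001 shift in turned axes [0.0641 0.1016 0.1336]
```

>>> step_arm(
  commands=[100, 0.016, 0.0255, 0.02, 0, 100, 0.016, 0.0255, 0.02, 0, 100, 0.016, 0.0255, 0.02, 0, 100, 0.016, 0.025, 0.02, 0, 100, 0, 0, 0.02, 0, 100, 0, 0, 0.02, 0, 100, 0, 0, 0, 0, 100, 0, 0, 0, 0],
)

```text
t: 3.32
ee_pos: [0.6857, -0.0873, 0.1731]
orientation: [1.0, -0.022, -0.001, -0.0]
ft_force: [0.5, 0.2, 0.5]
opening: 1.002
```

```bash
cat > look.py <<'E'
from station import *
import cv2, sys
for n in sys.argv[2:]:
    c=read_camera(n); cv2.imwrite(f"pics/{n}{sys.argv[1]}.png",c["image"][:,:,::-1]); print(n,c["mtx"][0,0],c["mtx"][:2,2],c["distortion"][0],c["origin"].tolist(),c["rotation"].tolist())
E
python3 look.py 1 wrist; python3 plan.py 0.6855 -0.088 0.02 -0.051
```

```text
wrist 357.0966077712498 [322.03272887 241.84960986] -0.008656065174443974 [0.6894900102294154, -0.01672730447059983, 0.3429233088217403] [0.9916737868896817, -0.021267080030744415, -0.004050151233056477, 0.12694253809434183]
t 3.37 pos [ 0.6865 -0.0873  0.1745] yaw -0.044 tilt [-0.  0. -1.] j [-0.16  0.41  1.77  0.    0.96 -0.12] f [-0.4 -0.   0.1] op 0.999
shift in present axes [-0.001   0.0008  0.1545] turn 0.007 shift in turned axes [-0.001   0.0008  0.1545]
```

View pics/wrist1.png

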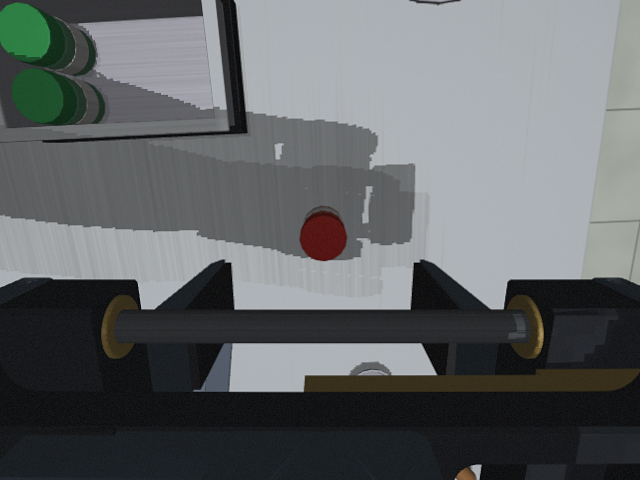

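The wrist view shows the red cap centred at (323,235), and the fingers are symmetric about column 322.

```bash
cat >> h.py <<'E'
def addwrist(o,q): CAM["wrist"]=(357.0966077712498,322.03272887,241.84960986,-0.008656,o,q)
E
python3 - <<'E'
from h import *
addwrist([0.6894900102294154, -0.01672730447059983, 0.3429233088217403],[0.9916737868896817, -0.021267080030744415, -0.004050151233056477, 0.12694253809434183])
print(ray("wrist",[(323,235)],.056))
E
```

```text
[[ 0.68655855 -0.08551552  0.056     ]]
```

>>> step_arm(
  commands=[100, 0, 0.0, 0.025, 0, 100, 0, 0, 0.025, 0, 100, 0, 0, 0.025, 0, 100, 0, 0, 0.025, 0, 100, 0, 0, 0.02, 0, 100, 0, 0, 0.02, 0, 100, 0, 0, 0.01, 0, 100, 0, 0, 0.002, 0, 100, 0, 0, 0, 0],
)

```text
t: 4.12
ee_pos: [0.6869, -0.0873, 0.0228]
orientation: [1.0, -0.022, 0.0, 0.0]
ft_force: [0.2, 0.0, 0.4]
opening: 1.002
```

>>> step_arm(
  commands=[30, 0, 0, 0, 0, 30, 0, 0, 0, 0, 30, 0, 0, 0, 0, 30, 0, 0, 0, 0, 30, 0, 0, 0, 0, 30, 0, 0, 0, 0, 30, 0, 0, 0, 0, 30, 0, 0, 0, 0],
  grip_force=15,
)

```text
t: 4.78
ee_pos: [0.6864, -0.0874, 0.022]
orientation: [1.0, -0.022, 0.0, 0.0]
ft_force: [-0.5, -0.1, 0.6]
opening: 0.448
```

>>> step_arm(
  commands=[30, 0, 0, -0.005, 0, 30, 0, 0, -0.01, 0, 30, 0, 0, -0.02, 0, 30, 0, 0, -0.02, 0, 30, 0, 0, -0.02, 0, 30, 0, 0, -0.02, 0, 30, 0, 0, -0.02, 0, 30, 0, 0, -0.015, 0, 30, 0, 0, -0.01, 0, 30, 0, 0, 0, 0],
)

```text
t: 5.62
ee_pos: [0.6875, -0.0876, 0.1646]
orientation: [1.0, -0.022, 0.002, 0.0]
ft_force: [0.6, -0.3, -1.5]
opening: 0.438
```

```bash
python3 look.py 2 wrist; python3 plan.py 0.583 0.3033 0.17 -0.051
```

```text
wrist 357.0966077712498 [322.03272887 241.84960986] -0.008656065174443974 [0.6903161980295501, -0.01684225022936233, 0.334276835205576] [0.9916259249095087, -0.021585875132368156, -0.001351672032035009, 0.12731947229253293]
t 5.67 pos [ 0.6868 -0.0875  0.1629] yaw -0.044 tilt [ 0.002 -0.    -1.   ] j [-0.16  0.43  1.77 -0.    0.94 -0.12] f [ 0.7 -0.6 -0.2] op 0.43
shift in present axes [-0.1209 -0.3859 -0.0074] turn 0.007 shift in turned axes [-0.1236 -0.385  -0.0074]
```

View pics/wrist2.png

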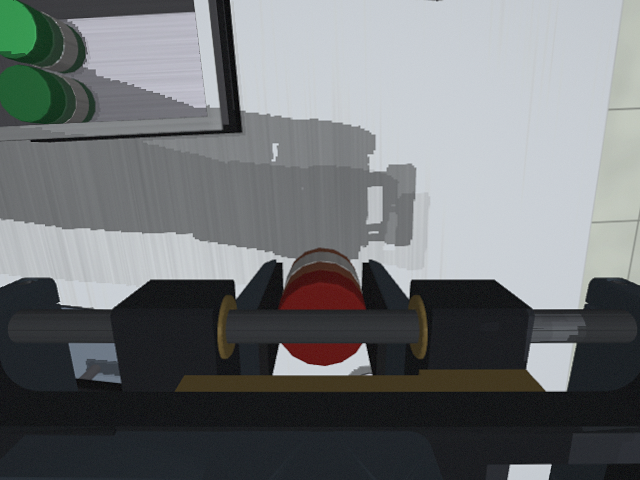

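The jar is held upright between the fingers, with its cap at (322,318). I carry it over the pan.

>>> step_arm(
  commands=[30, -0.004, -0.012, -0.004, 0.007, 30, -0.008, -0.025, -0.003, 0, 30, -0.012, -0.036, 0, 0, 30, -0.012, -0.038, 0, 0, 30, -0.012, -0.038, 0, 0, 30, -0.012, -0.038, 0, 0, 30, -0.012, -0.038, 0, 0, 30, -0.012, -0.038, 0, 0, 30, -0.012, -0.038, 0, 0, 30, -0.012, -0.038, 0, 0],
)

```text
t: 6.5
ee_pos: [0.5938, 0.2586, 0.1678]
orientation: [1.0, -0.026, -0.001, 0.0]
ft_force: [0.6, 0.6, -1.5]
opening: 0.435
```

>>> step_arm(
  commands=[30, -0.008, -0.025, 0, 0, 30, -0.005, -0.015, 0, 0, 30, -0.002, -0.005, 0, 0, 30, 0, 0, 0, 0, 30, 0, 0, 0, 0],
)

```text
t: 6.92
ee_pos: [0.5829, 0.3015, 0.1684]
orientation: [1.0, -0.026, -0.0, 0.0]
ft_force: [-0.6, -0.2, -0.0]
opening: 0.436
```

```bash
python3 look.py 3 wrist top; python3 plan.py 0.583 0.3033 0.026 -0.051
```

```text
wrist 357.0966077712498 [322.03272887 241.84960986] -0.008656065174443974 [0.5869568423908169, 0.3722189411275207, 0.3381292061481479] [0.9915349833805202, -0.024913960519786497, -0.0037624906321600746, 0.12737156263488783]
top 501.11068405249785 [318.06547637 242.0993354 ] -0.08854475203579694 [0.5021559493479087, -0.08430390895003877, 1.1205101549599898] [0.709914346565199, -0.7030284526326361, 0.017628075073906145, -0.03823436018893094]
t 7.02 pos [0.5834 0.301  0.1687] yaw -0.052 tilt [-0. -0. -1.] j [ 0.44  0.37  1.85 -0.    0.93  0.49] f [ 0.3 -0.3  0.1] op 0.435
shift in present axes [-0.0004 -0.0023  0.1427] turn -0.001 shift in turned axes [-0.0004 -0.0023  0.1427]
```

View pics/wrist3.png

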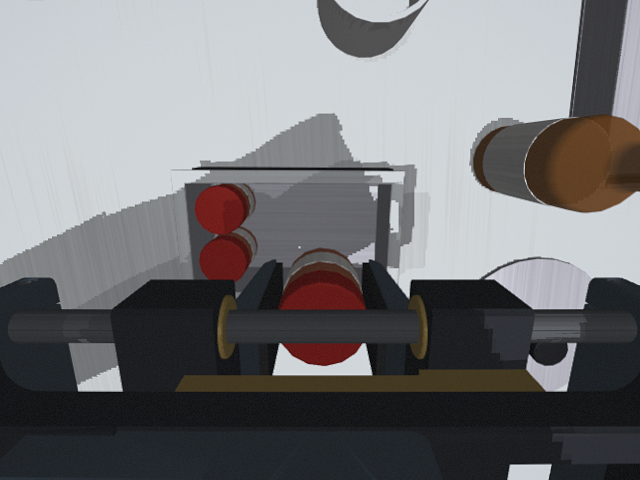

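View pics/top3.png

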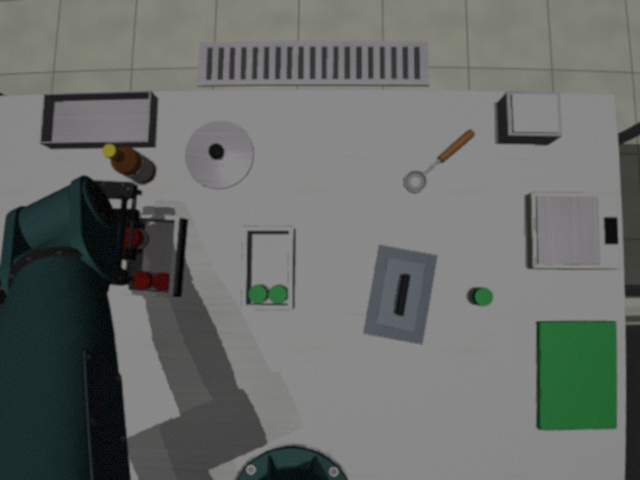

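```bash
python3 - <<'E'
from h import *
addwrist([0.5869568423908169, 0.3722189411275207, 0.3381292061481479],[0.9915349833805202, -0.024913960519786497, -0.0037624906321600746, 0.12737156263488783])
J=ray("wrist",[(222,209),(226,260)],.059);print(J,J.mean(0)); y=-.051
m=J.mean(0)[:2]+.056*np.array([np.cos(y),np.sin(y)]); print("pan from wrist",m)
print("bottle left edge base",ray("wrist",[(473,165)],0), "bottle base by top",ray("top",[(150,178)],0))
print("mouth corners",ray("wrist",[(187,183),(390,184)],.068))
print("scene bottle top",ray("scene",[(530,212)],.2),ray("top",[(110,151)],.2))
E
```

```text
[[0.50542007 0.33013853 0.059     ]
 [0.50359216 0.287988   0.059     ]] [0.50450612 0.30906326 0.059     ]
pan from wrist [0.56043331 0.3062085 ]
bottle left edge base [[0.72574409 0.3506022  0.        ]] bottle base by top [[0.736377   0.34004496 0.        ]]
mouth corners [[0.48412594 0.35244643 0.068     ]
 [0.63629554 0.34400295 0.068     ]]
scene bottle top [[0.77337276 0.34567274 0.2       ]] [[0.74793088 0.34678282 0.2       ]]
```

>>> step_arm(
  commands=[30, 0.0005, -0.0025, 0.01, 0, 30, 0, 0, 0.02, 0, 30, 0, 0, 0.02, 0, 30, 0, 0, 0.02, 0, 30, 0, 0, 0.02, 0, 30, 0, 0, 0.02, 0, 30, 0, 0, 0.015, 0, 30, 0, 0, 0.01, 0, 30, 0, 0, 0.004, 0, 30, 0, 0, 0, 0],
)

```text
t: 7.85
ee_pos: [0.5835, 0.3044, 0.0291]
orientation: [1.0, -0.026, -0.0, 0.0]
ft_force: [-0.2, 0.1, -0.1]
opening: 0.436
```

```bash
python3 plan.py 0.584 0.3037 0.025 -0.051
```

```text
t 7.85 pos [0.5835 0.3044 0.0291] yaw -0.051 tilt [-0.001 -0.    -1.   ] j [0.45 0.57 1.86 0.   0.71 0.5 ] f [-0.2  0.1 -0.1] op 0.436
shift in present axes [0.0006 0.0007 0.0041] turn -0.0 shift in turned axes [0.0006 0.0007 0.0041]
```

>>> step_arm(
  commands=[30, 0, 0, 0.001, 0, 30, 0, 0, 0.001, 0, 30, 0, 0, 0.001, 0, 30, 0, 0, 0.0005, 0, 30, 0, 0, 0, 0],
)

```text
t: 8.27
ee_pos: [0.5838, 0.3049, 0.0268]
orientation: [1.0, -0.025, 0.0, -0.0]
ft_force: [-0.6, -0.7, -1.3]
opening: 0.433
```

>>> step_arm(
  commands=[30, 0, 0, 0.0005, 0, 30, 0, 0, 0.0005, 0, 30, 0, 0, 0.0005, 0, 30, 0, 0, 0, 0],
)

```text
t: 8.6
ee_pos: [0.5837, 0.3048, 0.0249]
orientation: [1.0, -0.026, -0.0, 0.0]
ft_force: [-0.0, 0.7, -0.4]
opening: 0.435
```

```bash
python3 plan.py 0.584 0.3037 0.025 -0.051
```

```text
t 8.6 pos [0.5837 0.3048 0.0249] yaw -0.051 tilt [-0. -0. -1.] j [0.45 0.57 1.86 0.   0.7  0.5 ] f [-0.   0.7 -0.4] op 0.435
shift in present axes [ 0.0004  0.0011 -0.0001] turn -0.0 shift in turned axes [ 0.0004  0.0011 -0.0001]
```

>>> step_arm(
  commands=[30, 0, 0, 0.0005, 0, 30, 0, 0, 0.0005, 0, 30, 0, 0, 0, 0],
)

```text
t: 8.85
ee_pos: [0.5838, 0.3049, 0.0249]
orientation: [1.0, -0.025, -0.0, 0.0]
ft_force: [-6.3, -2.9, 15.5]
opening: 0.435
```

```bash
python3 plan.py 0.584 0.3037 0.025 -0.051; python3 plan.py 0.584 0.3037 0.025 -0.051|head -1
```

```text
t 8.85 pos [0.5838 0.3049 0.0249] yaw -0.051 tilt [-0. -0. -1.] j [0.45 0.57 1.86 0.   0.7  0.5 ] f [-6.3 -2.9 15.5] op 0.435
shift in present axes [ 0.0003  0.0011 -0.0001] turn 0.0 shift in turned axes [ 0.0003  0.0011 -0.0001]
t 8.85 pos [0.5838 0.3049 0.0249] yaw -0.051 tilt [-0. -0. -1.] j [0.45 0.57 1.86 0.   0.7  0.5 ] f [-6.3 -2.9 15.5] op 0.435
```

Contact: 15 N upward, so the jar is standing on the floor. I open partly because the pan is narrow.

>>> step_arm(
  commands=[30, 0, 0, -0.0005, 0, 58, 0, 0, 0, 0, 58, 0, 0, 0, 0, 58, 0, 0, 0, 0, 58, 0, 0, 0, 0, 58, 0, 0, 0, 0],
)

```text
t: 9.35
ee_pos: [0.5837, 0.3048, 0.0243]
orientation: [1.0, -0.025, -0.0, 0.0]
ft_force: [-0.2, 0.1, 0.7]
opening: 0.578
```

>>> step_arm(
  commands=[58, 0, 0, -0.005, 0, 58, 0, 0, -0.01, 0, 58, 0, 0, -0.015, 0, 58, 0, 0, -0.02, 0, 58, 0, 0, -0.03, 0, 58, 0, 0, -0.035, 0, 58, 0, 0, -0.04, 0, 58, 0, 0, -0.04, 0],
)

```text
t: 10.02
ee_pos: [0.5833, 0.3046, 0.2227]
orientation: [1.0, -0.025, 0.0, -0.0]
ft_force: [1.3, 0.1, -0.7]
opening: 0.58
```

```bash
python3 look.py 4 wrist; python3 look.py 4 scene; python3 plan.py 0.479 -0.234 0.15 1.399
```

```text
wrist 357.0966077712498 [322.03272887 241.84960986] -0.008656065174443974 [0.5870800706963494, 0.37521525452370086, 0.39245519063107775] [0.9915918149042963, -0.024887420371081593, -0.0031259340781580928, 0.12695084662268297]
scene 616.3524878762032 [316.9319165  236.69290921] -0.18805365409603766 [1.7444871740453864, -0.2323068286192486, 0.9024078659985217] [0.6771687555810254, 0.5785760911898916, -0.3037317682416951, -0.33828862843590357]
t 10.12 pos [0.5868 0.3063 0.2283] yaw -0.051 tilt [ 0.01   0.005 -1.   ] j [0.45 0.3  1.81 0.   1.02 0.5 ] f [ 0.5  0.5 -0.7] op 0.578
shift in present axes [-0.0809  0.5455  0.0746] turn -1.45 shift in turned axes [-0.5513 -0.0145  0.0746]
```

View pics/wrist4.png

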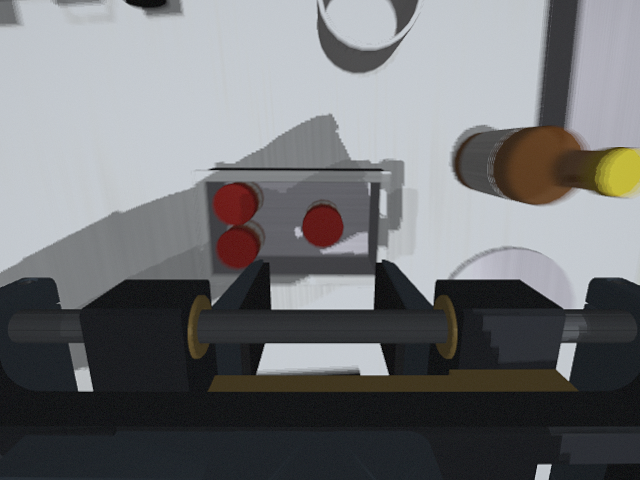

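View pics/scene4.png

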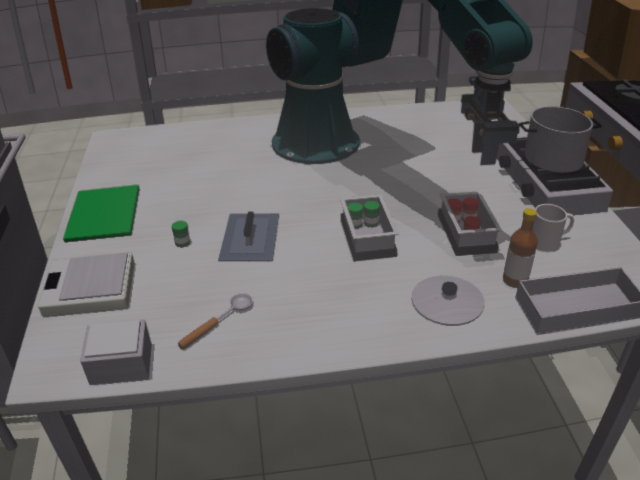

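The jar stands upright in the pan at wrist pixel (323,225), with the fingers clear. I move to the lid.

>>> step_arm(
  commands=[80, -0.003, 0.02, 0, 0, 80, -0.006, 0.0395, 0, 0, 80, -0.006, 0.0395, 0, 0, 80, -0.006, 0.0395, 0, 0, 80, -0.006, 0.0395, 0, 0, 80, -0.006, 0.0395, 0, 0, 80, -0.006, 0.0395, 0, 0, 80, -0.006, 0.0395, 0, 0, 80, -0.006, 0.0395, 0, 0, 80, -0.006, 0.0395, 0, 0],
)

```text
t: 10.95
ee_pos: [0.5069, -0.069, 0.2206]
orientation: [1.0, -0.025, 0.001, 0.0]
ft_force: [1.3, 0.0, -1.1]
opening: 0.802
```

>>> step_arm(
  commands=[80, -0.006, 0.0395, 0, 0, 80, -0.006, 0.0395, 0, 0, 80, -0.006, 0.0395, 0, 0, 80, -0.003, 0.03, 0, 0, 80, 0, 0, 0, -0.12, 80, 0, 0, 0, -0.12, 80, 0, 0, 0, -0.12, 80, 0, 0, 0, -0.12, 80, 0, 0, 0, -0.12, 80, 0, 0, 0, -0.12],
)

```text
t: 11.78
ee_pos: [0.479, -0.2146, 0.2204]
orientation: [0.944, 0.331, 0.0, 0.0]
ft_force: [-0.3, 1.4, -0.9]
opening: 0.799
```

>>> step_arm(
  commands=[80, 0, 0, 0, -0.12, 80, 0, 0, 0, -0.12, 80, 0, 0, 0, -0.12, 80, 0, 0, 0, -0.12, 80, 0, 0, 0, -0.12, 80, 0, 0, 0, -0.12, 80, 0, 0, 0, -0.01, 80, 0, 0, 0, 0, 80, 0, 0, 0, 0],
)

```text
t: 12.53
ee_pos: [0.4791, -0.2146, 0.2199]
orientation: [0.766, 0.642, 0.0, 0.0]
ft_force: [-0.6, 0.2, -0.1]
opening: 0.801
```

```bash
python3 plan.py 0.479 -0.234 0.021 1.399; python3 look.py 5 wrist
```

```text
t 12.53 pos [ 0.4791 -0.2146  0.2199] yaw 1.395 tilt [ 0.001 -0.    -1.   ] j [-0.47  0.09  2.08  0.    0.96 -1.86] f [-0.6  0.2 -0.1] op 0.801
shift in present axes [-0.0191  0.0032  0.1989] turn -0.004 shift in turned axes [-0.0191  0.0031  0.1989]
wrist 357.0966077712498 [322.03272887 241.84960986] -0.008656065174443974 [0.40930216764570393, -0.2023914792152845, 0.38960529938995564] [0.7599235763459696, 0.6373992193285095, 0.082004852009615, 0.09753767251600176]
```

View pics/wrist5.png

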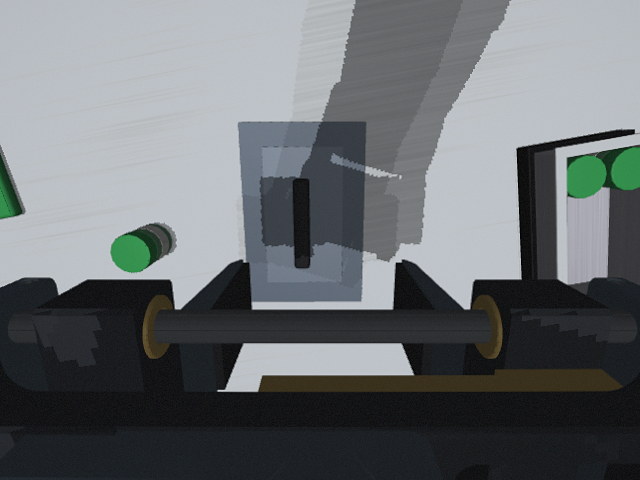

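The wrist view shows the lid with corners near (238,122), (366,122), (361,301), (247,301), and the bar from (301,180) to (302,267).

```bash
python3 - <<'E'
from h import *
addwrist([0.40930216764570393, -0.2023914792152845, 0.38960529938995564],[0.7599235763459696, 0.6373992193285095, 0.082004852009615, 0.09753767251600176])
L=ray("wrist",[(238,122),(366,122),(361,301),(247,301)],.005); print(L,L.mean(0)); ex=L[0]+L[1]-L[2]-L[3]; print(np.arctan2(ex[1],ex[0]))
H=ray("wrist",[(301,180),(302.5,267)],.048); print(H,H.mean(0)); d=H[0]-H[1]; print(np.arctan2(d[1],d[0]))
E
```

```text
[[ 0.36828184 -0.28247528  0.005     ]
 [ 0.39114033 -0.15332439  0.005     ]
 [ 0.58624577 -0.18748048  0.005     ]
 [ 0.56315786 -0.31816905  0.005     ]] [ 0.47720645 -0.2353623   0.005     ]
2.964361202795312
[[ 0.43418236 -0.22689439  0.048     ]
 [ 0.51956898 -0.24175298  0.048     ]] [ 0.47687567 -0.23432369  0.048     ]
2.9693024410490683
```

>>> step_arm(
  commands=[80, -0.01, 0.001, 0.01, 0, 80, -0.01, 0.001, 0.02, 0, 80, 0, 0, 0.035, 0, 80, 0, 0, 0.035, 0, 80, 0, 0, 0.035, 0, 80, 0, 0, 0.03, 0, 80, 0, 0, 0.02, 0, 80, 0, 0, 0.01, 0, 80, 0, 0, 0.003, 0, 80, 0, 0, 0, 0],
)

```text
t: 13.42
ee_pos: [0.4775, -0.2349, 0.0211]
orientation: [0.765, 0.644, -0.0, -0.0]
ft_force: [-0.3, 0.1, 0.5]
opening: 0.802
```

>>> step_arm(
  commands=[5, 0, 0, 0, 0, 5, 0, 0, 0, 0, 5, 0, 0, 0, 0, 5, 0, 0, 0, 0, 5, 0, 0, 0, 0, 5, 0, 0, 0, 0, 5, 0, 0, 0, 0, 5, 0, 0, 0, 0, 5, 0, 0, 0, 0, 5, 0, 0, 0, 0],
  grip_force=50,
)

```text
t: 14.25
ee_pos: [0.4776, -0.2346, 0.0215]
orientation: [0.765, 0.644, -0.0, 0.0]
ft_force: [-0.5, 1.1, 1.9]
opening: 0.175
```

```bash
python3 plan.py 0.4775 -0.2345 0.021 1.395
```

```text
t 14.25 pos [ 0.4776 -0.2346  0.0215] yaw 1.399 tilt [-0. -0. -1.] j [-0.5   0.44  2.12 -0.    0.58 -1.9 ] f [-0.5  1.1  1.9] op 0.175
shift in present axes [ 0.0001 -0.0001  0.0005] turn 0.004 shift in turned axes [ 0.0001 -0.0001  0.0005]
```

The bar is gripped at 16 mm opening. I lift and check.

>>> step_arm(
  commands=[5, 0, 0, -0.004, 0, 5, 0, 0, -0.008, 0, 5, 0, 0, -0.015, 0, 5, 0, 0, -0.02, 0, 5, 0, 0, -0.025, 0, 5, 0, 0, -0.025, 0, 5, 0, 0, -0.025, 0, 5, 0, 0, -0.02, 0, 5, 0, 0, -0.008, 0, 5, 0, 0, 0, 0],
)

```text
t: 15.08
ee_pos: [0.4784, -0.235, 0.1735]
orientation: [0.765, 0.644, 0.001, 0.002]
ft_force: [0.7, -0.6, -3.6]
opening: 0.172
```

```bash
python3 look.py 6 wrist; python3 look.py 6 scene; python3 plan.py 0.559 0.305 0.17 1.52
```

```text
wrist 357.0966077712498 [322.03272887 241.84960986] -0.008656065174443974 [0.4081914971588316, -0.22291075616946548, 0.342976843151909] [0.7585048287069563, 0.6388308015282447, 0.08267454004880243, 0.09864356175002088]
scene 616.3524878762032 [316.9319165  236.69290921] -0.18805365409603766 [1.7444871740453864, -0.2323068286192486, 0.9024078659985217] [0.6771687555810254, 0.5785760911898916, -0.3037317682416951, -0.33828862843590357]
t 15.18 pos [ 0.4772 -0.2344  0.1708] yaw 1.399 tilt [-0.  0. -1.] j [-0.5   0.18  2.1   0.    0.87 -1.9 ] f [ 0.3  0.4 -3.5] op 0.173
shift in present axes [ 0.5454 -0.0116  0.0009] turn -0.121 shift in turned axes [0.5428 0.0543 0.0009]
```

View pics/wrist6.png

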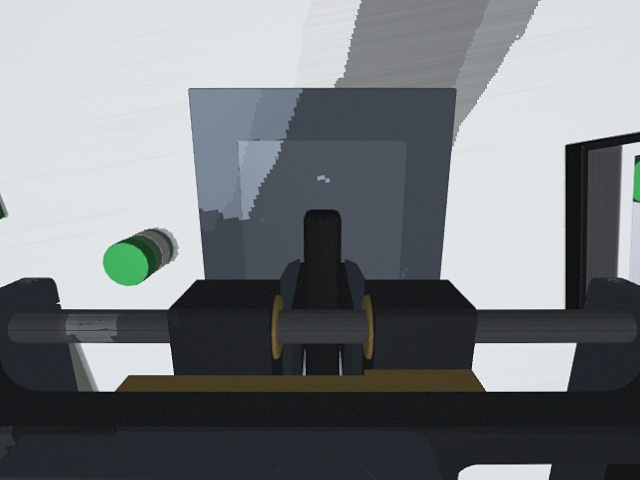

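View pics/scene6.png

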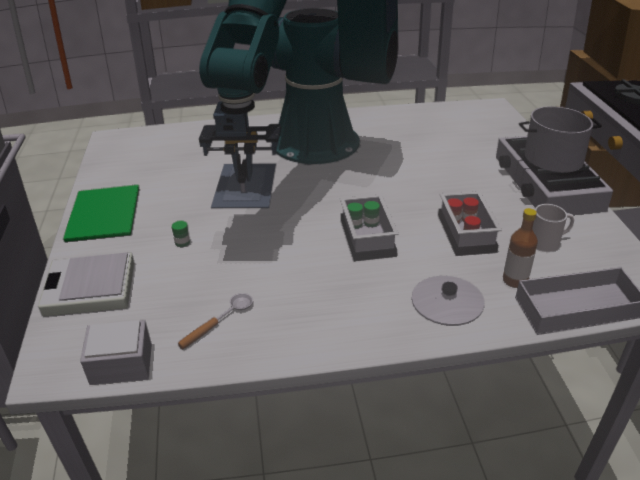

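The lid is held level (far edge at row 88 on both corners, −3.5 N load). I carry it to above the pan.

>>> step_arm(
  commands=[5, 0.01, 0, 0, 0, 5, 0.02, 0, 0, 0, 5, 0.03, -0.001, 0, 0, 5, 0.037, -0.001, 0, 0, 5, 0.037, -0.001, 0, 0, 5, 0.037, -0.001, 0, 0, 5, 0.037, -0.001, 0, 0, 5, 0.037, -0.001, 0, 0, 5, 0.037, -0.001, 0, 0, 5, 0.037, -0.001, 0, 0],
)

```text
t: 16.02
ee_pos: [0.5231, 0.0834, 0.17]
orientation: [0.765, 0.644, -0.001, -0.001]
ft_force: [1.0, -0.9, -3.7]
opening: 0.171
```

>>> step_arm(
  commands=[5, 0.037, -0.001, 0, 0, 5, 0.037, -0.001, 0, 0, 5, 0.037, -0.001, 0, 0, 5, 0.037, -0.001, 0, 0, 5, 0.03, 0, 0, -0.03, 5, 0.02, 0, 0, -0.03, 5, 0.01, 0, 0, -0.03, 5, 0, 0, 0, -0.031, 5, 0, 0, 0, 0, 5, 0, 0, 0, 0],
)

```text
t: 16.85
ee_pos: [0.5539, 0.2864, 0.1704]
orientation: [0.725, 0.689, -0.001, -0.0]
ft_force: [-0.8, -0.9, -3.8]
opening: 0.169
```

```bash
python3 look.py 7 wrist;python3 plan.py 0.559 0.305 0.0895 1.52;  python3 look.py 7 top scene
```

```text
wrist 357.0966077712498 [322.03272887 241.84960986] -0.008656065174443974 [0.4834949457995254, 0.28989694988057585, 0.34021493704430794] [0.7189828304276921, 0.6834416324110139, 0.08691285476159158, 0.091746282293854]
t 16.9 pos [0.5541 0.2862 0.1706] yaw 1.519 tilt [-0.001 -0.001 -1.   ] j [ 0.44  0.32  1.91 -0.    0.91 -1.08] f [-0.2  0.1 -2.7] op 0.172
shift in present axes [0.019  0.004  0.0811] turn -0.001 shift in turned axes [0.019  0.004  0.0811]
top 501.11068405249785 [318.06547637 242.0993354 ] -0.08854475203579694 [0.5021559493479087, -0.08430390895003877, 1.1205101549599898] [0.709914346565199, -0.7030284526326361, 0.017628075073906145, -0.03823436018893094]
scene 616.3524878762032 [316.9319165  236.69290921] -0.18805365409603766 [1.7444871740453864, -0.2323068286192486, 0.9024078659985217] [0.6771687555810254, 0.5785760911898916, -0.3037317682416951, -0.33828862843590357]
```

View pics/wrist7.png

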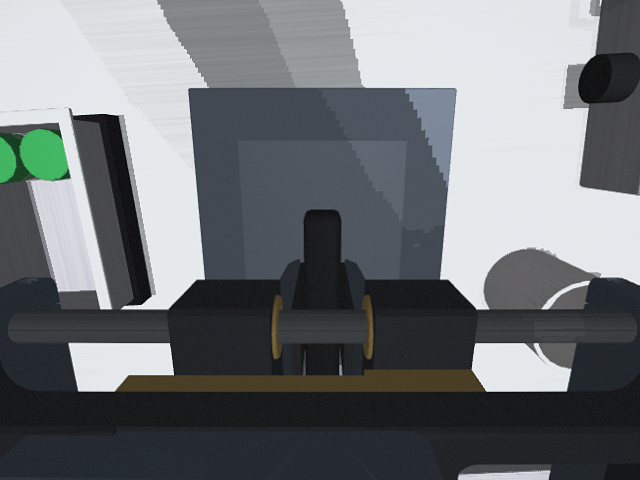

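View pics/scene7.png

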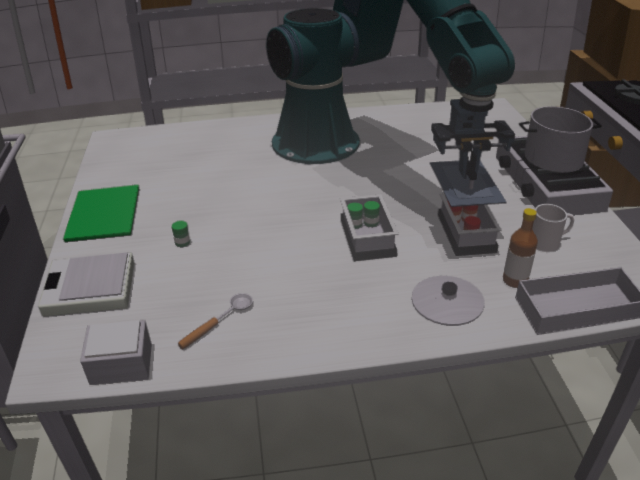

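```bash
python3 - <<'E'
from h import *
addwrist([0.4834949457995254, 0.28989694988057585, 0.34021493704430794],[0.7189828304276921, 0.6834416324110139, 0.08691285476159158, 0.091746282293854])
print(ray("wrist",[(484,288)],.0),ray("wrist",[(524,315)],.09))
print("bottle",ray("scene",[(508,275),(519,287)],0))
# lid far edge tilt: width in px -> depth
L=ray("wrist",[(189,88),(456,88)],.154); print(L,np.linalg.norm(L[0]-L[1]))
E
```

```text
[[0.6284172  0.44782407 0.        ]] [[0.61390865 0.43821913 0.09      ]]
bottle [[0.73594539 0.34617725 0.        ]
 [0.78106578 0.35473195 0.        ]]
[[0.451264   0.22672857 0.154     ]
 [0.45784916 0.35628022 0.154     ]] 0.12971890550728538
```

>>> step_arm(
  commands=[5, 0.009, 0.002, 0, 0, 5, 0.01, 0.002, 0.005, 0, 5, 0, 0, 0.012, 0, 5, 0, 0, 0.015, 0, 5, 0, 0, 0.015, 0, 5, 0, 0, 0.012, 0, 5, 0, 0, 0.008, 0, 5, 0, 0, 0.005, 0, 5, 0, 0, 0.002, 0, 5, 0, 0, 0, 0],
)

```text
t: 17.83
ee_pos: [0.5597, 0.3056, 0.0971]
orientation: [0.725, 0.689, -0.0, -0.0]
ft_force: [0.5, 0.0, -3.1]
opening: 0.169
```

```bash
python3 plan.py 0.559 0.305 0.0895 1.52;  python3 look.py 8 scene; python3 - <<'E'
import cv2
c=cv2.imread("pics/scene8.png")[130:290,400:560]; cv2.imwrite("pics/s8c.png",cv2.resize(c,None,fx=3.7,fy=3.7,interpolation=cv2.INTER_CUBIC))
E
```

```text
t 17.83 pos [0.5597 0.3056 0.0971] yaw 1.52 tilt [-0. -0. -1.] j [ 0.46  0.44  1.91  0.    0.8  -1.06] f [ 0.5  0.  -3.1] op 0.169
shift in present axes [-0.0006 -0.0007  0.0076] turn -0.0 shift in turned axes [-0.0006 -0.0007  0.0076]
scene 616.3524878762032 [316.9319165  236.69290921] -0.18805365409603766 [1.7444871740453864, -0.2323068286192486, 0.9024078659985217] [0.6771687555810254, 0.5785760911898916, -0.3037317682416951, -0.33828862843590357]
```

View pics/s8c.png

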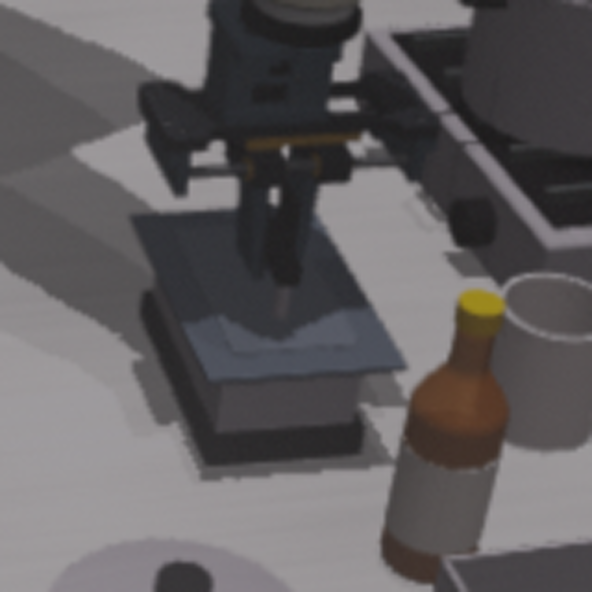

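The crop shows the lid just above the pan, parallel and overlapping evenly. I creep down to contact.

>>> step_arm(
  commands=[5, 0, 0, 0.001, 0, 5, 0, 0, 0.001, 0, 5, 0, 0, 0.001, 0, 5, 0, 0, 0.001, 0, 5, 0, 0, 0.001, 0, 5, 0, 0, 0, 0],
)

```text
t: 18.38
ee_pos: [0.5596, 0.3056, 0.0923]
orientation: [0.725, 0.689, -0.0, -0.0]
ft_force: [0.9, -0.3, -3.4]
opening: 0.173
```

>>> step_arm(
  commands=[5, 0, 0, 0.0005, 0, 5, 0, 0, 0.0005, 0, 5, 0, 0, 0.0005, 0, 5, 0, 0, 0, 0],
)

```text
t: 18.72
ee_pos: [0.5596, 0.3056, 0.0908]
orientation: [0.725, 0.689, -0.0, -0.0]
ft_force: [0.2, 0.6, -4.0]
opening: 0.172
```

>>> step_arm(
  commands=[5, 0, 0, 0.0005, 0, 5, 0, 0, 0.0005, 0, 5, 0, 0, 0, 0],
)

```text
t: 18.97
ee_pos: [0.5596, 0.3056, 0.0898]
orientation: [0.725, 0.689, -0.0, -0.0]
ft_force: [-1.0, -0.3, -3.3]
opening: 0.172
```

>>> step_arm(
  commands=[5, 0, 0, 0.0005, 0, 5, 0, 0, 0, 0],
)

```text
t: 19.13
ee_pos: [0.5597, 0.3056, 0.0895]
orientation: [0.725, 0.689, 0.0, -0.0]
ft_force: [-0.5, 0.6, -2.5]
opening: 0.173
```

>>> step_arm(
  commands=[5, 0, 0, 0.0005, 0, 5, 0, 0, 0, 0],
)

```text
t: 19.3
ee_pos: [0.5597, 0.3057, 0.0895]
orientation: [0.725, 0.689, -0.0, -0.0]
ft_force: [-3.4, -1.5, 6.2]
opening: 0.17
```

```bash
python3 plan.py 0.559 0.305 0.0895 1.52
```

```text
t 19.3 pos [0.5597 0.3057 0.0895] yaw 1.52 tilt [-0. -0. -1.] j [ 0.46  0.45  1.91 -0.    0.79 -1.06] f [-3.4 -1.5  6.2] op 0.17
shift in present axes [-0.0007 -0.0007 -0.    ] turn -0.0 shift in turned axes [-0.0007 -0.0007 -0.    ]
```

Contact: 6 N upward. I release and retreat.

>>> step_arm(
  commands=[40, 0, 0, 0, 0, 40, 0, 0, 0, 0, 60, 0, 0, 0, 0, 60, 0, 0, 0, 0, 60, 0, 0, 0, 0, 60, 0, 0, 0, 0],
)

```text
t: 19.8
ee_pos: [0.5597, 0.3056, 0.0889]
orientation: [0.725, 0.689, 0.0, 0.0]
ft_force: [-0.3, -0.5, 0.7]
opening: 0.579
```

>>> step_arm(
  commands=[60, 0, 0, -0.005, 0, 60, 0, 0, -0.01, 0, 60, 0, 0, -0.015, 0, 60, 0, 0, -0.025, 0, 60, 0, 0, -0.03, 0, 60, 0, 0, -0.03, 0, 60, 0, 0, -0.02, 0, 60, 0, 0, 0, 0],
)

```text
t: 20.47
ee_pos: [0.5618, 0.3067, 0.2305]
orientation: [0.725, 0.689, 0.004, 0.001]
ft_force: [-0.1, -0.7, -0.0]
opening: 0.598
```

>>> step_arm(
  commands=[60, -0.04, 0, 0, 0, 60, -0.04, 0, 0, 0, 60, -0.04, 0, 0, 0, 60, -0.04, 0, 0, 0, 60, -0.04, 0, 0, 0, 60, -0.04, 0, 0, 0, 60, -0.02, 0, 0, 0, 60, 0, 0, 0, 0],
)

```text
t: 21.13
ee_pos: [0.5461, 0.0427, 0.2246]
orientation: [0.726, 0.688, 0.0, 0.0]
ft_force: [-0.8, 0.0, 0.5]
opening: 0.602
```

```bash
python3 look.py 9 top scene; python3 - <<'E'
import cv2
c=cv2.imread("pics/scene9.png")[150:270,420:540]; a=cv2.resize(c,(480,480),interpolation=cv2.INTER_CUBIC)
c=cv2.imread("pics/top9.png")[200:320,100:220]; b=cv2.resize(c,(480,480),interpolation=cv2.INTER_CUBIC)
cv2.imwrite("pics/t9c.png",b); cv2.imwrite("pics/s9c.png",a)
E
```

```text
top 501.11068405249785 [318.06547637 242.0993354 ] -0.08854475203579694 [0.5021559493479087, -0.08430390895003877, 1.1205101549599898] [0.709914346565199, -0.7030284526326361, 0.017628075073906145, -0.03823436018893094]
scene 616.3524878762032 [316.9319165  236.69290921] -0.18805365409603766 [1.7444871740453864, -0.2323068286192486, 0.9024078659985217] [0.6771687555810254, 0.5785760911898916, -0.3037317682416951, -0.33828862843590357]
```

View pics/t9c.png

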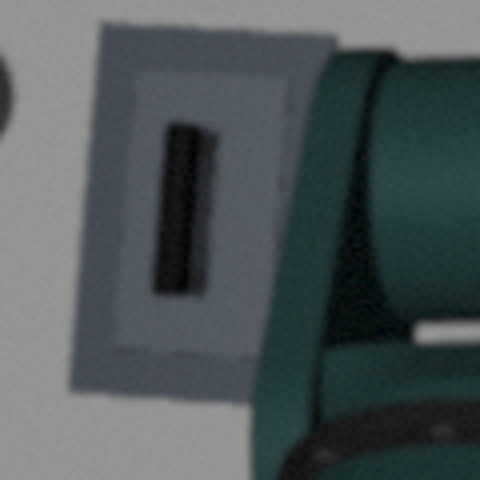

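View pics/s9c.png

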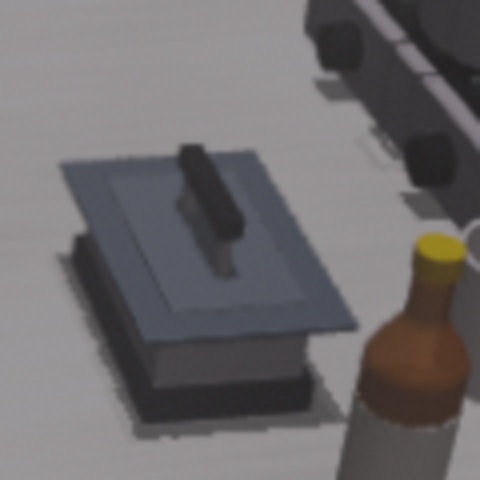

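The top crop shows lid corners at (101,22), (338,36) and (71,390). The scene crop shows all four at (62,163), (255,152), (357,326), (150,337). I check the pose against the pan.

```bash
python3 - <<'E'
from h import *
ll=lambda z:np.array([(.1,.066,z),(.1,-.066,z),(-.1,.066,z)])
t=np.array([(101,22),(338,36),(71,390)])/4+[99.5,199.5]
for z in (.073,): print("top",fit([("top",ll(z),t)],[.56,.305,-.05]))
s=np.array([(62,163),(255,152),(357,326),(150,337)])/4+[419.5,149.5]
l4=np.array([(-.1,-.066,.073),(-.1,.066,.073),(.1,.066,.073),(.1,-.066,.073)])
print("scene",fit([("scene",l4,s)],[.56,.305,-.05]))
# fit full z & tilt in scene+top is weak; fit z
def f(x):
    c,sn=np.cos(x[2]),np.sin(x[2]); r=[]
    for n,L,uv in (("top",ll(0),t),("scene",l4*[1,1,0],s)):
        W=np.c_[x[0]+c*L[:,0]-sn*L[:,1],x[1]+sn*L[:,0]+c*L[:,1],x[3]+x[4]*L[:,0]+x[5]*L[:,1]]; r.append((proj(n,W)-uv).ravel())
    return np.concatenate(r)
r=least_squares(f,[.56,.305,-.05,.073,0,0]);print(r.x.round(4),r.fun.round(1))
E
python3 plan.py .5 0 .2 1.5 | head -1
```

```text
top (array([ 0.55902842,  0.30489058, -0.04868261]), array([ 0.2, -0.1,  0.2, -0.5, -0.4,  0.6]))
scene (array([ 0.56142012,  0.30708995, -0.05243259]), array([-0.4, -0.6,  0.3, -0.8,  1.1, -0.1, -1. ,  1.1]))
[ 0.559   0.3072 -0.0545  0.0705  0.0162 -0.021 ] [-0.2 -0.1 -0.7 -0.3 -0.6  0.3 -0.7 -0.2 -0.1  0.5  0.6  0.1 -1.4  0.3]
t 21.23 pos [0.5465 0.0455 0.2245] yaw 1.518 tilt [ 0.001  0.    -1.   ] j [ 0.04  0.13  2.04  0.    0.98 -1.48] f [-0.   0.3 -0.6] op 0.602
```

```bash
python3 -c "
from station import *
print(finish_job())"
```

```text
the job is handed in; nothing more can be done
None
```

I stood the red-capped jar upright in the pan at about x = +25 mm and let go. I then laid the rectangular lid on that pan and moved the arm clear. The job was handed in at about 21 s of the 54 s allowed, and no verdict is reported.

- **Jar:** I lowered it until it touched the pan floor with about 15 N of contact. After release, the wrist and scene views showed it standing upright between the walls.
- **Lid:** It touched the rim with about 6 N before I released it. Comparing lid and pan within each camera, its centre is about 3 mm off the pan's (limit 15 mm) and it is parallel to within about 0.01 rad.
- **Flatness:** A rough fit using both cameras put the lid's top surface at about 70 mm, against 73 mm expected. It gave about 0.02 rad of tilt along each axis, which is pixel noise level and under the limit.
- **Disagreement:** The top and scene cameras differ by about 2–4 mm in absolute position, so I used averages for the moves. No other check failed.

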